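# Roll a microscope pillar into its V-rest, butt it against the stop and lower the hold-down

## Robot

A 6-joint arm with a two-finger parallel gripper is mounted at the origin on a cart in front of the work surface, level with it; the furniture and walls round the work are solid. World frame = base frame: x ahead of the robot, y to its left, z up, the work surface at z = 0. Lengths are in mm, angles in rad, forces in N, time in s.
With the tool pointing down it reaches from about 300 to 775 mm from the base axis. Payload 14.6 kg.
Tool frame: the origin (TCP) lies between the finger pads; the fingertips stand manip.tip_reach ahead of it and the grasp point (between the pads) lies 5 mm behind it (manip.tip_reach is the distance from the TCP to the fingertips, in mm); z points along the fingers, y is the line along which they close (so a half turn about z gives the same grasp; the last joint's range is limited). The gripper opens to 94 mm and grips with 3 to 60 N. Pads are 16 mm wide; open, the fingers measure 119 mm over their backs; the gripper's body (75 mm by 177 mm) begins 78 mm behind the grasp point.
Start: joints at [1.062, 0.3, 1.521, -0, 1.321, -0.067], TCP at [235.158, 497.182, 219.446] pointing down, gripper open.
Joint ranges: [-3.03, 3.03], [-0.79, 2.21], [0.23, 2.52], [-1.04, 4.18], [0, 3.07], [-2.55, 2.55]. Speed limits (rad/s): [2.22, 2.22, 2.57, 3.14, 3.14, 3.14].

## Interface

Orientations are given as [roll, pitch, yaw] about the fixed x, y, z axes, in that order (R = Rz(yaw) Ry(pitch) Rx(roll)).
In Python, from cell import manip gives the robot as it stands. The module is installed in compiled form; this text tells all that it offers.
- The arm moves only by the shell command python3 -m creep 'ROWS' [FORCE]. ROWS is JSON, a list of rows, each a list of 3 entries, a list of its own where there are three numbers: the opening, from -1 (shut) to 1 (fully open), then the shift along the tool's x, y, z in cm, then the turn about the tool's z in units of 5 degrees (1.0 is 5 degrees). In form: [[grip, [tx, ty, tz], roll], ...]. A call has 1 to 12 rows; each row is the pose to reach, as a shift and turn from the pose commanded when the call began, along the tool's axes at that moment; what a row does not reach only later rows make up. A row lasts 1/10 s, in which the tool goes at most 50 mm and 8.59 degrees, less where a joint would pass 70% of its speed; a pose out of reach is approached as far as the arm can. A call with a gripper value outside its range is refused whole. The fingers move at their own pace and stop on an object; FORCE is the grip in N (left out, the last holds). Time passes only in rows, so rows that repeat a pose let the fingers close. It gives the time, the measured TCP pose, the force, the opening and the grip force at its end, in the units of the state.
- manip.read_state(): the state, without advancing time (a new reading comes with each control period).
- manip.camera(name): name is "scene" or "top" or "wrist"; returns the picture (384x512x3 uint8, red, green, blue); there is no depth.
- manip.camera_params(name): a dict with "fovy" (degrees; the focal length in pixels is half the picture's height over the tangent of half this angle, whatever the lens; pixels are square), "cx", "cy" (the principal point, pixels), "origin" and "attitude" of the camera in the world. Camera axes: x right, y down, z forward; pixel columns grow to the right and rows downward; lengths in mm; the calibration is good to about 2 mm. A picture is of the moment at which its call begins: read the wrist's pose just before it. camera_params takes no time and is no camera call; for the wrist camera it gives the pose at the moment of the call.
- manip.sign_off(): hands the job in; it is judged then, once.
The state is a dict: "clock": time; "joints": joint angles; "qd": joint speeds; "effort": joint torques, N m; "eef_pos": TCP position; "eef_rot": TCP orientation; "wrist_force": force on the tool from outside, world axes, zero at the start; "moment": the same for the moment, N m; "finger_gap": finger opening in mm; "finger_force": force on a finger pad.
Only numpy, scipy, OpenCV 4.12 (cv2) and the standard library are available. Lean on these libraries where they do the work, as an engineer would, in place of code of your own. Each camera call takes 0.05 s, during which the arm holds its last target. There are 200 camera calls.

## Task

Load the loose steel pillar into the V-rest for inspection: with your fingers on its side roll it over the desk mat, up the two ramps and into both Vs; then push it lengthwise from its free end, along the Vs, until it butts against the end stop; and then swing the hold-down arm over so that its roller rests on the pillar. Only push: do not lift or pick up the pillar, and leave the bottle, the loupe and the marker where they are.

Things in the scene. Friction and masses are not known exactly. Their poses are not given: they have to be found in the camera images.
- pillar: Loose plain ground-steel bar, 24 mm diameter, 140 mm long, 0.45 kg, flat ends, a groove near its -x end. Origin mid-length on its axis; x along the axis, so y, z turn as it rolls (z up at start). Lies on the mat 110 to 145 mm to the +y side of the Vs, within 0.15 rad of parallel to them. Rolls with some resistance, soon stops after a push; smooth, friction about 0.3.
- v_rest: Grey and dark-steel fixture, fixed on the desk mat (mat top at world z 4.7 mm). Origin: mat level, under the bottom line of the Vs; x along the Vs (within 0.25 rad of world x), +y toward the pillar, z up. Two equal cheeks 20 mm wide, centred at x = -45 and +35 mm (profile: see ramp_foot, v_seat); between them a plate 3 mm high. Nothing of the fixture lies beyond x = +53 mm.
- ramp_foot (a point): On the mat midway between the feet of the two ramps: x = -5, y = 49, z = 0 mm in the V-rest's frame. Each cheek rises from here at 20 degrees to a flat lip 13 mm high at y = 13.5 to 11 mm, then falls into the V. The tips of fingers that follow the pillar must rise with the ramp.
- v_seat (a point): On the axis of a seated pillar: x = 0, y = 0, z = 19 mm in the V-rest's frame. 90-degree V with its bottom at y = 0, z = 2 mm; front lip 13 mm high at y = 11 mm, rear flank up to 21 mm high at y = -20 mm.
- stop_face (a point): Centre of the end stop's face (14 mm steel button on an upright plate, 34 mm high, y = -26 to 10 mm): x = -85, y = 0, z = 19 mm in the V-rest's frame, facing +x. The pillar against it has its middle at x = -15 and its free end at x = +55 mm. It comes into the Vs some 15 to 50 mm short of the stop and is pushed in -x.
- hold_arm (a joint): Hold-down arm's hinge, rad. 0: arm level toward +y, roller on the seated pillar (-0.2 with no pillar); 1.57 upright; starts leaning back at 1.75 to 1.95 (stop 2.0). Friction 0.03 N m keeps it near upright; below about 1.0 it sinks by its own weight (0.14 kg). Black roller, 16 mm diameter, 48 mm from the pivot; then a tab 24 mm wide, 4 mm thick, to 85 mm, with a 9 mm round bar at its end.
- pivot_line (a point): On the hold-down arm's hinge line at mid-width: x = -5, y = -48, z = 36 mm in the V-rest's frame; the hinge line is parallel to the V-rest's x. Fixed ears beside it: 45 mm high, x = -22 to 12 mm, y = -61 to -35 mm.
- tab_face (a point): Middle of the tab's outer face, 72 mm from the pivot along the arm and 10.5 mm off the line through it: on top when the arm is down, looking back (-y) when it is upright. A fingertip on this face pushes the arm over, in an arc about pivot_line.
- oil_bottle: Bystander: small brown bottle, black cap, 31 mm diameter, 62 mm high, standing on the desk to the right of the mat. Origin: centre of its underside. Leave alone.
- loupe: Bystander: folding loupe with a round lens ring and a black handle, 87 x 40 x 12 mm, lying on the left part of the mat. Origin: centre of its underside. Leave alone.
- marker_black: Bystander: white marker pen with a black cap, 132 mm long, 16 mm thick, lying on the desk right of the mat. Origin: centre of its underside. Leave alone.

How it is judged (in metres and radians):
On the way, in this order (a step that is already met when the one before it is completed fails the run):
1. the pillar rolls (turns over about its own axis) on the mat on its way to the V-rest (angle between pillar's own z axis and vertical above 2.2 rad and y of pillar in the frame of v_rest above 0.04 m and z of pillar in the frame of v_rest below 0.018 m).
2. the pillar lies in both Vs, the hold-down arm still up (y of pillar in the frame of v_rest between -0.002 and 0.002 m and z of pillar in the frame of v_rest between 0.017 and 0.0205 m and angle between the x axis of pillar and the x axis of v_rest, either way round below 0.03 rad and value of joint hold_arm above 1.2 rad), for 0.2 s.
3. the pillar, in both Vs, butts against the end stop (gap under 2 mm), the arm still up (all of step 2 and x of pillar in the frame of v_rest between -0.017 and -0.013 m), for 0.2 s.
At the end, for the whole second after the job is handed in: The pillar lies at rest in both Vs (axis within 2 mm of the seat line, within 0.03 rad of the Vs), its end within 2 mm of the stop face, and the hold-down arm is down (joint within 0.06 rad of 0) with its roller bearing on the pillar (over 0.2 N) (y of pillar in the frame of v_rest between -0.002 and 0.002 m and z of pillar in the frame of v_rest between 0.017 and 0.0205 m and angle between the x axis of pillar and the x axis of v_rest, either way round below 0.03 rad and x of pillar in the frame of v_rest between -0.017 and -0.013 m and value of joint hold_arm between -0.06 and 0.06 rad and contact force between hold_arm and pillar above 0.2 N and linear speed of pillar below 0.01 m/s and angular speed of pillar below 0.3 rad/s); the robot touches nothing.
It fails at once if the pillar is lifted (axis more than 40 mm above the mat) (z of pillar in the frame of v_rest above 0.04 m).
It fails at once if the pillar is tipped up (more than about 23 degrees from level) (angle between pillar's own x axis and vertical below 1.17 rad or angle between pillar's own x axis and vertical above 1.97 rad).
It fails at once if the bottle is moved by more than 20 mm (distance of oil_bottle from where it was at the start of the episode above 0.02 m).
It fails at once if the loupe is moved by more than 20 mm (distance of loupe from where it was at the start of the episode above 0.02 m).
It fails at once if the marker is moved by more than 20 mm (distance of marker_black from where it was at the start of the episode above 0.02 m).
It also fails if it takes over 61 s, if anything falls off the work surface, if the arm or the gripper's body presses on something with over 40 N, if the wrist force passes 120 N, or if a joint passes its speed limit or range.

## Working session

There is one attempt and no reset: what is moved stays moved. The work goes in short steps, Python scripts to look and compute and a shell command to move; the robot and the scene stay as the last step left them, time stands still between calls to the robot, and variables do not carry over. Pictures are saved under pics/ and viewed, at most 10 in all, crops included, and the job is handed in when it is done.

```bash
mkdir -p pics; python3 - <<'E'
from cell import manip
import cv2,json
s=manip.read_state();print({k:s[k] for k in('clock','eef_pos','eef_rot','finger_gap','wrist_force')},manip.tip_reach)
for n in('scene','top','wrist'):
    print(n,manip.camera_params(n))
    cv2.imwrite(f'pics/{n}0.png',cv2.cvtColor(manip.camera(n),cv2.COLOR_RGB2BGR))
im=cv2.imread('pics/top0.png');cv2.imwrite('pics/top0b.png',cv2.resize(im,(796,597),interpolation=cv2.INTER_CUBIC))
E
```

```text
{'clock': 0.0, 'eef_pos': array([235.03162386, 496.96482299, 218.87075192]), 'eef_rot': array([-3.14037101e+00, -8.02744921e-05,  2.69982616e+00]), 'finger_gap': 93.9790694281541, 'wrist_force': array([-1.12173704,  0.23707307, -0.20205461])} 14.0
scene {'fovy': 54.17894605989232, 'cx': 260.48367801810036, 'cy': 202.5564688836533, 'origin': array([ -71.9334159 , -204.3601266 ,  602.83365971]), 'attitude': array([-2.21198166,  0.00691453, -0.99809571])}
top {'fovy': 47.996576301311705, 'cx': 257.4619419084555, 'cy': 200.59835363846904, 'origin': array([ 425.46023846,  174.9008392 , 1176.57661578]), 'attitude': array([-3.04251309,  0.02939875, -1.57666715])}
wrist {'fovy': 67.68088554607495, 'cx': 253.4758073927389, 'cy': 191.75258651801767, 'origin': array([172.32599379, 526.41394942, 383.50722116]), 'attitude': array([2.90198465e+00, 9.78185895e-05, 1.12908338e+00])}
```

View pics/top0b.png

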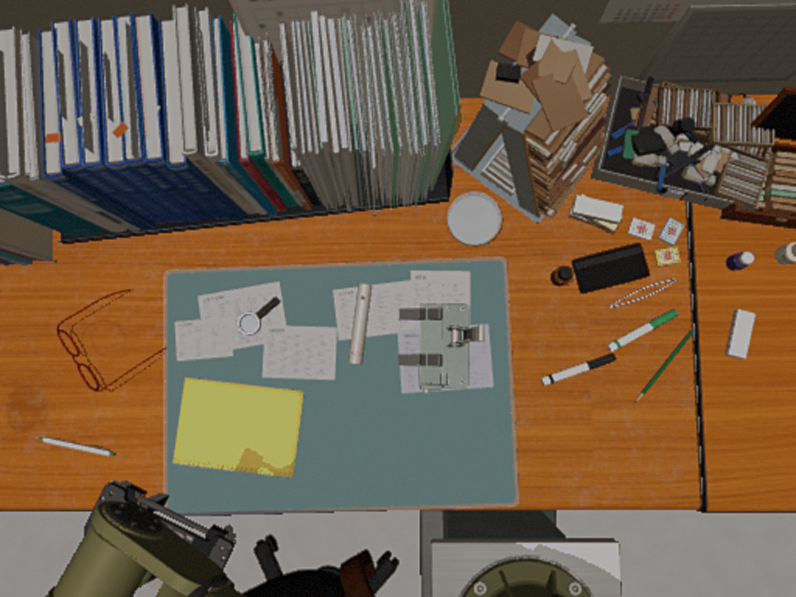

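View pics/scene0.png

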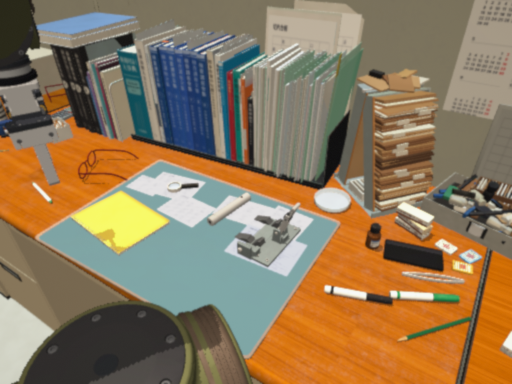

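```bash
cat > h.py <<'E'
import numpy as np, cv2
from scipy.spatial.transform import Rotation as R
from cell import manip
def ray(c,px):
    f=192/np.tan(np.radians(c['fovy'])/2)
    d=np.array([(px[0]-c['cx'])/f,(px[1]-c['cy'])/f,1.])
    return np.array(c['origin']),R.from_euler('xyz',c['attitude']).as_matrix()@d
def hit(c,px,z):
    o,d=ray(c,px);return (o+d*(z-o[2])/d[2]).round(1)
def proj(c,p):
    f=192/np.tan(np.radians(c['fovy'])/2)
    q=(np.atleast_2d(p)-c['origin'])@R.from_euler('xyz',c['attitude']).as_matrix()
    return np.c_[q[:,0]/q[:,2]*f+c['cx'],q[:,1]/q[:,2]*f+c['cy']]
def snap(n,name):
    c=manip.camera_params(n);im=cv2.cvtColor(manip.camera(n),cv2.COLOR_RGB2BGR);cv2.imwrite('pics/'+name,im);return c,im
def crop(im,x0,y0,x1,y1,k,name):
    cv2.imwrite('pics/'+name,cv2.resize(im[y0:y1,x0:x1],None,fx=k,fy=k,interpolation=cv2.INTER_CUBIC))
E
python3 - <<'E'
from h import *
im=cv2.imread('pics/top0.png');crop(im,215,165,345,263,6,'topcrop.png')
c=manip.camera_params('top')
for p in [(232,182),(230,234)]: print(hit(c,p,16.7))
E
```

```text
[592.5 277.3  16.7]
[451.4 282.7  16.7]
```

View pics/topcrop.png

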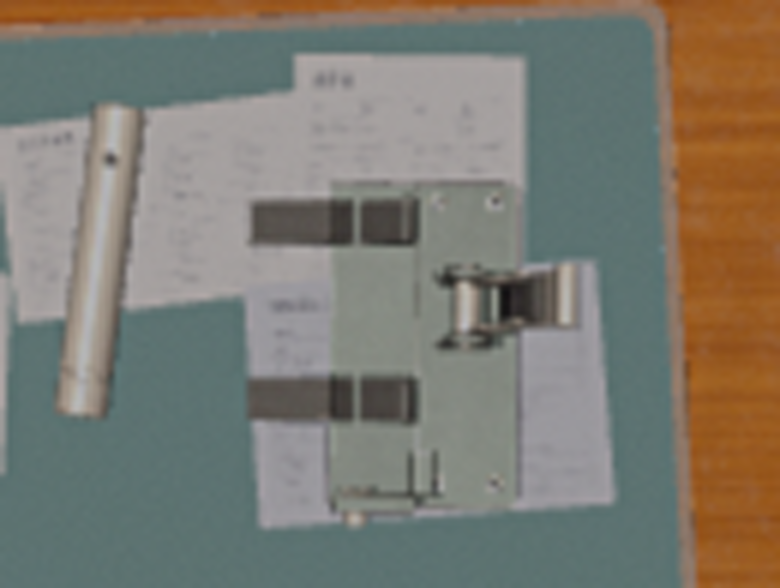

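View pics/wrist0.png

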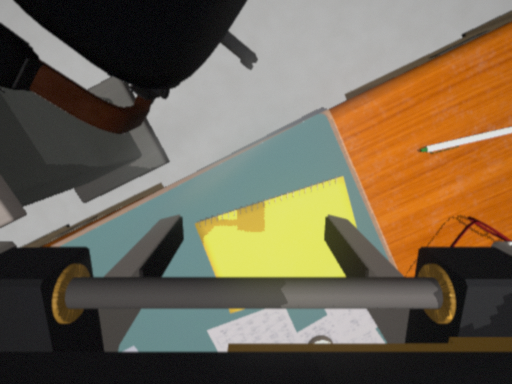

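The top view shows the pillar left of the fixture, with ends at about (232,183) and (229,234) in original pixels. The ramp feet are at about x=256, and the V bottom is the bright line at x≈274. The stop is at the near (-x) end, so world x is roughly fixture x. Next I'll move the wrist camera over the scene for a better measurement.

```bash
python3 -m creep '[[1,[-44.5,-25,0],12.9],[1,[-44.5,-25,0],12.9],[1,[-44.5,-25,0],12.9],[1,[-44.5,-25,0],12.9],[1,[-44.5,-25,0],12.9],[1,[-44.5,-25,0],12.9],[1,[-44.5,-25,0],12.9],[1,[-44.5,-25,0],12.9],[1,[-44.5,-25,0],12.9],[1,[-44.5,-25,0],12.9],[1,[-44.5,-25,0],12.9],[1,[-44.5,-25,0],12.9]]'
python3 -m creep '[[1,[0,0,0],0],[1,[0,0,0],0],[1,[0,0,0],0]]'
python3 - <<'E'
from h import *
import pickle
print(manip.read_state()['eef_pos'],manip.read_state()['eef_rot'])
c,im=snap('wrist','w1.png');pickle.dump(c,open('w1.pkl','wb'));print(c)
E
```

```text
clock: 1.35
eef_pos: [530.9, 79.8, 218.9]
eef_rot: [-3.141, 0.0, 1.572]
wrist_force: [-0.1, 0.7, -0.4]
finger_gap: 93.8
finger_force: 0.0
clock: 1.65
eef_pos: [530.1, 82.1, 219.7]
eef_rot: [3.141, -0.0, 1.576]
wrist_force: [0.3, 0.3, -0.2]
finger_gap: 93.7
finger_force: 0.0
[530.07258597  82.08722396 219.67279635] [ 3.14128875e+00 -1.09160091e-04  1.57577648e+00]
{'fovy': 67.68088554607495, 'cx': 253.4758073927389, 'cy': 191.75258651801767, 'origin': array([528.78678332, 150.53276405, 384.22338028]), 'attitude': array([ 2.90290254e+00, -7.69825320e-04,  5.05684708e-03])}
```

View pics/w1.png

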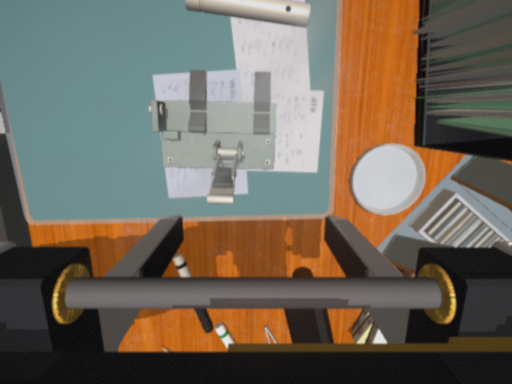

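The wrist view has the fixture at about (150–275, 70–200) and the pillar at the top edge. I'll shift 50 mm in +y to get all of it.

```bash
python3 -m creep '[[1,[2.5,-0.8,1],0],[1,[5,-0.8,2],0],[1,[5,-0.8,2],0],[1,[5,-0.8,2],0],[1,[5,-0.8,2],0],[1,[5,-0.8,2],0]]'
python3 - <<'E'
from h import *
import pickle
print(manip.read_state()['eef_pos'],manip.read_state()['eef_rot'])
c,im=snap('wrist','w2.png');pickle.dump(c,open('w2.pkl','wb'));print(c)
crop(im,125,10,325,230-60,4,'w2c.png')
E
```

```text
clock: 2.3
eef_pos: [522.6, 130.3, 199.9]
eef_rot: [3.141, -0.0, 1.573]
wrist_force: [0.0, -1.1, 0.3]
finger_gap: 93.7
finger_force: 0.0
[522.57335872 130.32988041 199.86473036] [ 3.14095528e+00 -5.85973846e-05  1.57338661e+00]
{'fovy': 67.68088554607495, 'cx': 253.4758073927389, 'cy': 191.75258651801767, 'origin': array([521.39054001, 198.79820306, 364.42857572]), 'attitude': array([ 2.90285847e+00, -1.16286108e-03,  2.67752526e-03])}
```

View pics/w2.png

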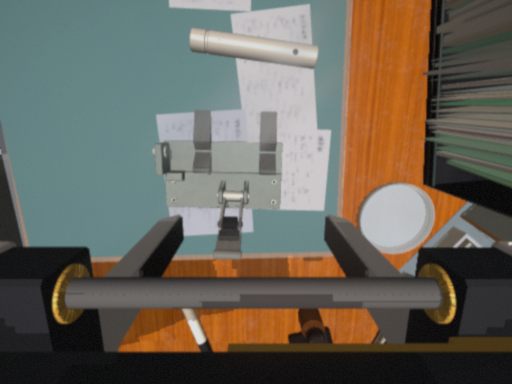

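View pics/w2c.png

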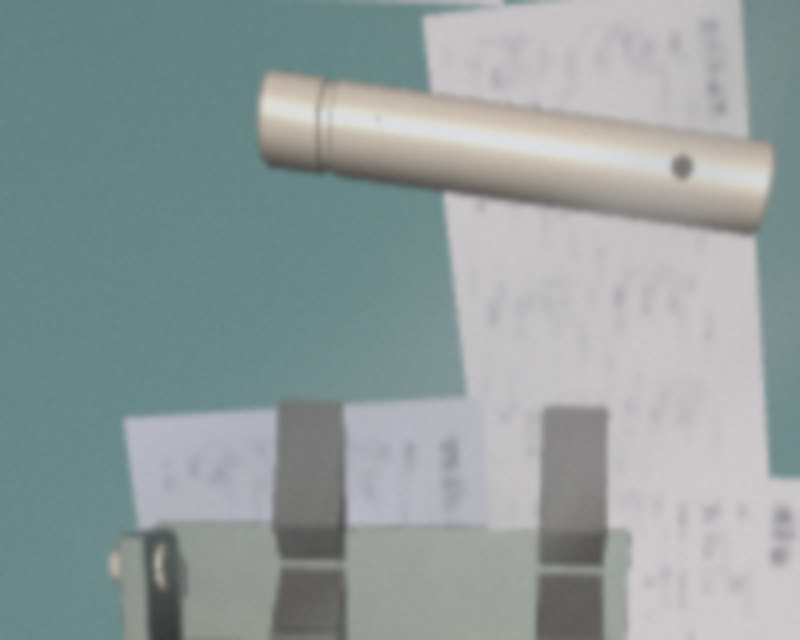

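```bash
cat > fit.py <<'E'
from h import *
import pickle
from scipy.optimize import least_squares
cw=pickle.load(open('w2.pkl','rb'));ct=manip.camera_params('top')
U=lambda a:np.array(a,float)/4+[125-.375,10-.375]
T=lambda a:np.array(a,float)/6+[215-.42,165-.42]
M=[[-55,49,0],[-35,49,0],[25,49,0],[45,49,0],[-45,0,2],[35,0,2]]
ow=U([(278,401),(344,401),(543,406),(608,406),(310,564),(571,570)])
ot=T([(248,420),(249,378),(250,244),(253,200),(357,400),(357,221)])
def W(p,m):
    c,s=np.cos(p[2]),np.sin(p[2]);m=np.array(m,float)
    return np.c_[p[0]+c*m[:,0]-s*m[:,1],p[1]+s*m[:,0]+c*m[:,1],m[:,2]+4.7]
def inv(p,w):
    c,s=np.cos(p[2]),np.sin(p[2]);d=np.array(w)[:2]-p[:2];return np.array([c*d[0]+s*d[1],-s*d[0]+c*d[1]])
if __name__=='__main__':
    pw=[hit(cw,q,16.7) for q in (U((259,118)),U((765,187)))]
    pt=[hit(ct,q,16.7) for q in (T((81,413)),T((118,106)))]
    for n,c,o,pp in(('w',cw,ow,pw),('t',ct,ot,pt)):
        r=least_squares(lambda p:(proj(c,W(p,M))-o).ravel(),[520,150,0]);p=r.x
        print(n,p.round(3),'res',r.fun.round(1))
        a,b=pp;print(' pillar ends',a,b,'len',np.linalg.norm(b-a).round(1),'yaw',np.arctan2(b[1]-a[1],b[0]-a[0]).round(3),'mid in frame',inv(p,(a+b)/2).round(1),'mid',(a+b)/2)
    for q in((430,150),(425,170),(437,60)): print('shelf',hit(cw,q,0))
E
python3 fit.py
```

```text
w [ 5.03937e+02  1.63239e+02 -1.90000e-02] res [-0.2 -0.3 -0.1  0.1 -0.2 -0.1  0.   0.3  0.7  0.1 -0.2 -0.1]
 pillar ends [450.7 287.7  16.7] [591.6 270.5  16.7] len 141.9 yaw -0.121 mid in frame [ 15.  116.2] mid [521.15 279.1   16.7 ]
t [ 5.03601e+02  1.63327e+02 -1.70000e-02] res [ 0.1  0.1 -0.  -0.3  0.1  0.  -0.3  0.1  0.  -0.1  0.2  0.3]
 pillar ends [453.  287.9  16.7] [591.7 271.2  16.7] len 139.7 yaw -0.12 mid in frame [ 16.7 116.5] mid [522.35 279.55  16.7 ]
shelf [745.3 165.    0. ]
shelf [742.7 139.4   0. ]
shelf [737.9 270.4   0. ]
```

Both cameras agree. The fixture is at (503.8, 163.3) with yaw −0.018, and the pillar's middle is at (16, 116) in its frame, yawed −0.10 to the Vs. I'll go behind the pillar and lower the fingers with the gripper square to the fixture.

```bash
python3 -m creep '[[1,[5,0,0],0.24],[1,[10,0,0],0.24],[1,[15,0,0],0.24],[1,[18.5,0,0],0.24],[1,[18.5,0,4],0.24],[1,[18.5,0,8],0.24],[1,[18.5,0,12],0.24],[1,[18.5,0,15],0.24],[1,[18.5,0,16.5],0.24],[1,[18.5,0,17.3],0.24],[1,[18.5,0,17.3],0.24],[1,[18.5,0,17.3],0.24]]'
```

```text
clock: 3.55
eef_pos: [522.5, 316.2, 27.9]
eef_rot: [3.14, -0.001, 1.553]
wrist_force: [0.7, -0.6, 0.6]
finger_gap: 94.1
finger_force: 0.0
```

```bash
python3 -m creep '[[1,[-0.7,0,0.1],0],[1,[-1.2,0,0.1],0],[1,[-1.7,0,0.1],0],[1,[-2.2,0,0.1],0],[1,[-2.7,0,0.1],0],[1,[-3.2,0,0.1],0],[1,[-3.6,0,0.1],0],[1,[-4,0,0.1],0],[1,[-4.3,0,0.1],0],[1,[-4.5,0,0.1],0],[1,[-4.5,0,0.1],0],[1,[-4.5,0,0.1],0]]'
python3 - <<'E'
from h import *
import pickle
c,im=snap('top','t3.png');a=im[165:263,200:345]
c,iw=snap('wrist','w3.png');pickle.dump(c,open('w3.pkl','wb'))
k=cv2.resize(a,None,fx=3.6,fy=3.6,interpolation=cv2.INTER_CUBIC)
cv2.imwrite('pics/m3.png',k)
E
```

```text
clock: 4.75
eef_pos: [521.0, 270.9, 25.4]
eef_rot: [-3.142, 0.0, 1.553]
wrist_force: [0.2, 0.5, -0.3]
finger_gap: 94.3
finger_force: 0.0
```

View pics/w3.png

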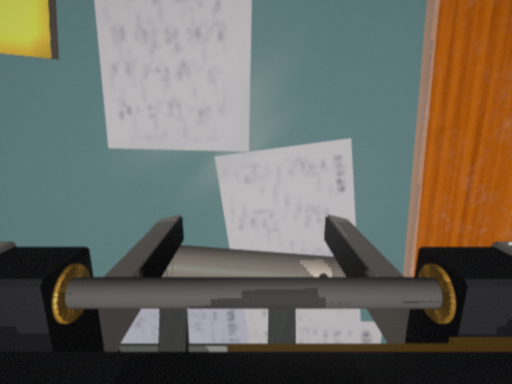

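The pillar shows between the fingers, its rear edge running from (185,247) to (335,257), so it is still slightly skewed. I'll push on slowly and check again.

```bash
python3 -m creep '[[1,[-0.2,0,0],0],[1,[-0.4,0,0],0],[1,[-0.6,0,0],0],[1,[-0.8,0,0],0],[1,[-1.0,0,0],0],[1,[-1.2,0,0],0],[1,[-1.4,0,0],0],[1,[-1.6,0,0],0],[1,[-1.7,0,0],0],[1,[-1.8,0,0],0],[1,[-1.8,0,0],0]]'
python3 - <<'E'
from h import *
c,im=snap('top','t4.png');cv2.imwrite('pics/t4c.png',cv2.resize(im[165:263,215:345],None,fx=6,fy=6,interpolation=cv2.INTER_CUBIC))
c,im2=snap('scene','s4.png')
a=cv2.resize(im[165:263,215:345],None,fx=3,fy=3,interpolation=cv2.INTER_CUBIC)
b=cv2.resize(im2[170:293,180:343],(390,294),interpolation=cv2.INTER_CUBIC)
cv2.imwrite('pics/m4.png',np.vstack([a,b]))
E
```

```text
clock: 5.95
eef_pos: [520.7, 252.8, 25.4]
eef_rot: [-3.142, 0.0, 1.553]
wrist_force: [0.1, 0.0, 0.4]
finger_gap: 94.3
finger_force: 0.0
```

View pics/m4.png

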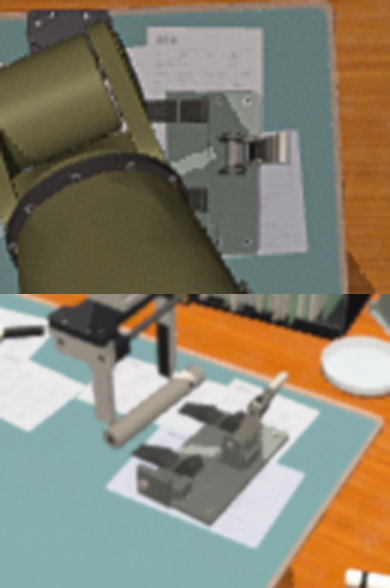

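```bash
python3 - <<'E'
from h import *
from fit import inv
c=manip.camera_params('scene');p=np.array([503.8,163.3,-.018])
k=390/163
f=lambda u,v:(180+u/k,170+(v-294)/k)
a,b=hit(c,f(112,436),16.7),hit(c,f(193,377),16.7)
print(inv(p,a),inv(p,b),np.linalg.norm(a-b))
# reference: foot corners check
for m in ([-55,49,0],[25,49,0],[-35,49,0]):
    cs,sn=np.cos(p[2]),np.sin(p[2]);w=[p[0]+cs*m[0]-sn*m[1],p[1]+sn*m[0]+cs*m[1],m[2]+4.7]
    q=proj(c,w)[0];print(m,((q-[180,170])*k+[0,294]).round(0))
E
```

```text
[-51.87513372  70.37769889] [73.58176946 57.23367193] 126.14356899977103
[-55, 49, 0] [128. 455.]
[25, 49, 0] [174. 412.]
[-35, 49, 0] [140. 444.]
```

```bash
python3 - <<'E'
from h import *
from fit import inv
import pickle
p=np.array([503.8,163.3,-.018]);c=pickle.load(open('w3.pkl','rb'))
im=cv2.imread('pics/w3.png',0)
print(im[244:284:2,296:345:3])
for z in (16.7,22,25,28.7):
    w=hit(c,(322,275),z);print(z,inv(p,w))
for q in((185,247),(335,257)):print('rear edge',inv(p,hit(c,q,20)))
E
```

```text
[[183 183 182 182 183 183 182 182 182 183 149  39  42  38  39  37  34]
 [184 185 182 182 183 182 181 180 179 181 176  58  39  37  36  37  38]
 [182 182 178 175 179 179 179 173 175 177 180 114  40  40  36  34  36]
 [183 182 172 175 178 177 175 174 173 178 178 159  44  39  37  33  36]
 [176 177 173 176 180 177 170 176 175 174 175 166  75  35  34  32  33]
 [101 112 120 129 137 148 157 167 165 167 169 168 141  36  35  34  35]
 [ 76  75  76  76  77  79  79  85  90  98 108 119 119  42  36  33  33]
 [ 85  84  83  83  81  81  81  83  81  77  75  73  71  53  34  30  30]
 [ 93  97 115 114 112 109 109 113 112  99  82  79  79  72  36  32  31]
 [ 98 108 133 134 132 131 129 128 125 120  95  89  86  85  42  32  33]
 [104 108 122 144 145 142 140 138 137 135 129  96  93  91  77  33  32]
 [108 109 108 149 153 152 151 149 148 147 144 110 100  97  93  35  29]
 [114 114 112 116 161 161 159 158 157 156 156 151 104 104 103  66  31]
 [117 116 117 118 164 170 169 169 166 166 164 163 112 109 107  99  32]
 [119 120 118 118 125 175 176 174 172 161 169 171 129 115 113 112  48]
 [125 123 122 122 123 150 186 185 126  69 125 178 133 116 117 117  94]
 [107 107 105 105 105 105 154 156  61  49  62 150 114  99 100  99  94]
 [ 53  55  53  53  51  52  61  62  48  48  47  58  52  48  49  51  47]
 [ 56  55  57  58  58  55  56  57  55  54  54  55  56  55  54  53  52]
 [ 66  64  65  65  67  66  67  63  68  64  63  66  64  64  64  64  64]]
16.7 [60.32567855 76.89826076]
22 [58.97189206 79.87437604]
25 [58.1396234  81.65968522]
28.7 [57.20197124 83.74314591]
rear edge [-29.4792164   98.58537316]
rear edge [67.16174257 91.62368872]
```

```bash
cat > unroll.py <<'E'
from h import *
def unroll(im,c,mid,yaw,name=None,xs=np.arange(36,62,2.),ph=np.radians(np.arange(-100,101,10)),z=16.7):
    X,P=np.meshgrid(xs,ph)   # ph>0 towards +y
    loc=np.stack([X.ravel(),12*np.sin(P).ravel(),12*np.cos(P).ravel()],1)
    w=R.from_euler('z',yaw).apply(loc)+[mid[0],mid[1],z]
    q=proj(c,w).astype(np.float32)
    return cv2.remap(cv2.cvtColor(im,cv2.COLOR_BGR2GRAY),q[:,:1].reshape(X.shape),q[:,1:].reshape(X.shape),cv2.INTER_LINEAR)
E
python3 - <<'E'
from unroll import *
import pickle
np.set_printoptions(linewidth=200)
c=manip.camera_params('scene')
print('scene0');print(unroll(cv2.imread('pics/scene0.png'),c,(522,279.3),-.1205))
print('w2');print(unroll(cv2.imread('pics/w2.png'),pickle.load(open('w2.pkl','rb')),(522,279.3),-.1205)[::2])
# frame->world mid
p=(503.8,163.3,-.018)
m=lambda x,y:(p[0]+x+.018*y,p[1]+y-.018*x)
print('s4');print(unroll(cv2.imread('pics/s4.png'),c,m(13,64.5),-.118))
print('w3');print(unroll(cv2.imread('pics/w3.png'),pickle.load(open('w3.pkl','rb')),m(13,84),-.09)[8:])
E
```

```text
scene0
[[134 132 130 128 129 135 131 135 133 130 133 134 126]
 [128 126 122 127 125 128 129 127 125 130 126 128 127]
 [133 133 134 134 135 135 135 136 134 136 137 136 136]
 [150 150 151 151 152 152 152 152 153 154 153 153 153]
 [170 170 171 171 172 172 172 173 173 173 173 173 173]
 [190 191 191 191 192 192 192 192 193 193 193 193 193]
 [208 208 207 208 205 206 208 209 209 210 209 210 210]
 [219 219 216 211 208 207 212 216 219 220 220 220 220]
 [225 222 216 205 191 183 197 217 222 225 225 226 226]
 [226 223 214 192 164 164 176 199 221 225 228 226 227]
 [223 220 210 194 173 154 159 181 204 221 222 223 224]
 [217 211 207 197 180 163 153 169 193 205 211 214 212]
 [211 204 199 195 184 169 161 162 179 189 195 202 201]
 [210 201 195 189 184 174 165 161 167 174 183 189 191]
 [212 204 195 189 183 177 170 163 162 166 174 180 184]
 [215 210 202 194 187 181 176 168 162 163 167 175 181]
 [217 215 210 201 195 188 183 176 166 162 165 171 180]
 [219 219 217 214 206 200 195 190 177 166 161 165 180]
 [222 222 222 220 218 214 208 205 194 178 162 155 168]
 [225 225 225 225 224 223 222 218 210 195 175 15
[... 1849 characters left out ...]
74  74  74  75  75  77  77  77  77  79]
 [ 63  63  65  63  67  66  66  68  69  69  68  68  71]
 [ 53  54  55  54  53  53  54  55  57  56  57  57  59]
 [118 133 167 127  50  50 112 109  74  69  65  59  41]
 [145 177 177 175 136 137 175 152 117 117 117  93  28]
 [164 163 163 162 162 163 162 121 110 109 104  35  28]
 [147 148 148 147 147 147 122 104 101  99  52  31  30]
 [130 131 130 130 129 114  96  90  90  81  34  32  32]
 [ 89  89 100 105 106  85  81  80  80  50  33  33  30]
 [ 78  79  78  79  76  77  79  79  72  39  34  34  34]
 [140 143 144 146 141 141 146 146 121  39  37  36  34]
 [178 176 170 174 176 174 172 169 151  40  36  33  34]
 [180 179 175 173 176 175 175 171 151  46  36  35  34]]
```

Unrolling the pillar's texture shows the cross-hole moving 85° over the last 18 mm. That is pure rolling, so step 1 is done. The right end will meet its ramp first and square the pillar up. Continuing, with the tips rising.

```bash
python3 -m creep '[[1,[-0.3,0,0],0],[1,[-0.6,0,0],0],[1,[-0.9,0,-0.1],0],[1,[-1.2,0,-0.1],0],[1,[-1.5,0,-0.2],0],[1,[-1.8,0,-0.3],0],[1,[-2.1,0,-0.4],0],[1,[-2.3,0,-0.4],0],[1,[-2.5,0,-0.5],0],[1,[-2.5,0,-0.5],0]]'
cat > pose.py <<'E'
# fit pillar pose (frame x,y,z,rel yaw) to its silhouette in the scene picture, via bright-object edges
from h import *
import sys
from scipy.optimize import minimize
p=(503.8,163.3,-.018)
def quad(c,x,y,z,a,pitch=0):
    # projected outline of cylinder -> mask
    t=np.linspace(0,2*np.pi,40);pts=[]
    for s in(-70,70): pts.append(np.c_[np.full(40,s),12*np.cos(t),12*np.sin(t)])
    l=R.from_euler('yz',[pitch,p[2]+a]).apply(np.vstack(pts))
    cs,sn=np.cos(p[2]),np.sin(p[2])
    w=l+[p[0]+cs*x-sn*y,p[1]+sn*x+cs*y,z+4.7]
    return cv2.convexHull(proj(c,w).astype(np.float32))[:,0]
def fitpose(im,c,g0,k=4,box=(200,180,300,270)):
    x0,y0,x1,y1=box
    g=cv2.resize(im[y0:y1,x0:x1],None,fx=k,fy=k,interpolation=cv2.INTER_CUBIC).astype(np.float32)
    gr=np.linalg.norm(np.stack([cv2.magnitude(cv2.Sobel(g[...,i],cv2.CV_32F,1,0),cv2.Sobel(g[...,i],cv2.CV_32F,0,1)) for i in range(3)]),axis=0)
    gr=cv2.GaussianBlur(np.minimum(gr,200),(0,0),3)
    def cost(v,zf):
        h=quad(c,v[0],v[1],zf,v[2]);h=((h-[x0,y0]+.5)*k-.5)
        n=np.vstack([h,h[:1]]);s=np.vstack([np.linspace(n[i],n[i+1],max(2,int(np.linalg.norm(n[i+1]-n[i])))) for i in range(len(h))]).astype(np.float32)
        return -cv2.remap(gr,s[:,:1],s[:,1:],cv2.INTER_LINEAR).mean()
    best=None
    for zf in g0[3]:
      for dx in(-6,0,6):
       for dy in(-8,-4,0,4,8):
        for da in(-.06,0,.06):
          r=minimize(cost,[g0[0]+dx,g0[1]+dy,g0[2]+da],args=(zf,),method='Nelder-Mead',options=dict(initial_simplex=[[g0[0]+dx,g0[1]+dy,g0[2]+da],[g0[0]+dx+3,g0[1]+dy,g0[2]+da],[g0[0]+dx,g0[1]+dy+3,g0[2]+da],[g0[0]+dx,g0[1]+dy,g0[2]+da+.04]],maxiter=80))
          if best is None or r.fun<best[0]: best=(r.fun,r.x.round(3),zf)
    return best
E
python3 - <<'E'
from pose import *
c=manip.camera_params('scene')
print('check start',fitpose(cv2.imread('pics/scene0.png'),c,(16,112,-.1,[12])))
print('s4',fitpose(cv2.imread('pics/s4.png'),c,(13,64,-.1,[12])))
c,im=snap('scene','s5.png')
for zf in(12,14):print('now',fitpose(im,c,(13,50,-.05,[zf])))
E
```

```text
clock: 7.05
eef_pos: [520.9, 228.8, 31.5]
eef_rot: [3.139, -0.002, 1.553]
wrist_force: [0.1, 7.2, 4.3]
finger_gap: 93.8
finger_force: 3.8
check start (np.float64(-83.18368530273438), array([ 2.82440e+01,  1.14792e+02, -1.14000e-01]), 12)
s4 (np.float64(-97.65583038330078), array([15.454, 64.189, -0.07 ]), 12)
now (np.float64(-104.37008666992188), array([1.6428e+01, 4.6578e+01, 1.0000e-03]), 12)
now (np.float64(-104.02580261230469), array([14.733, 45.137, -0.   ]), 14)
```

The pillar is now square to the Vs (relative yaw about 0, y≈45) and starting up the ramps. Continuing up to the lip.

```bash
python3 -m creep '[[1,[-0.3,0,0.2],0],[1,[-0.6,0,0.2],0],[1,[-0.9,0,0.2],0],[1,[-1.2,0,0.1],0],[1,[-1.5,0,0],0],[1,[-1.8,0,-0.1],0],[1,[-2.1,0,-0.2],0],[1,[-2.4,0,-0.3],0],[1,[-2.7,0,-0.3],0],[1,[-2.9,0,-0.4],0],[1,[-3,0,-0.4],0],[1,[-3,0,-0.4],0]]'
python3 - <<'E'
from pose import *
c,im=snap('scene','s6.png')
for zf in(19,24,26):print('now',fitpose(im,c,(15,15,0,[zf])))
E
```

```text
clock: 8.3
eef_pos: [519.6, 197.6, 34.4]
eef_rot: [-3.141, 0.0, 1.553]
wrist_force: [-0.3, 0.2, -0.4]
finger_gap: 94.0
finger_force: 0.2
now (np.float64(-93.84907531738281), array([ 2.9364e+01,  1.8122e+01, -1.3000e-02]), 19)
now (np.float64(-93.47305297851562), array([ 2.3664e+01,  1.4670e+01, -1.1000e-02]), 24)
now (np.float64(-93.27168273925781), array([ 2.1307e+01,  1.3314e+01, -1.0000e-02]), 26)
```

```bash
python3 -m creep '[[1,[-0.15,0,-0.1],0],[1,[-0.3,0,-0.2],0],[1,[-0.45,0,-0.2],0],[1,[-0.6,0,-0.2],0],[1,[-0.75,0,-0.2],0],[1,[-0.9,0,-0.2],0],[1,[-1.0,0,-0.2],0],[1,[-1.0,0,-0.2],0],[1,[-1.0,0,-0.2],0]]'
python3 - <<'E'
from pose import *
c,im=snap('scene','s7.png')
for zf in(19,22):print('now',fitpose(im,c,(20,3,0,[zf])))
E
```

```text
clock: 9.25
eef_pos: [519.5, 187.9, 36.5]
eef_rot: [3.142, -0.0, 1.553]
wrist_force: [0.1, 0.6, 0.6]
finger_gap: 93.8
finger_force: 0.0
now (np.float64(-87.8066177368164), array([ 2.6072e+01,  6.5400e-01, -1.5000e-02]), 19)
now (np.float64(-87.82850646972656), array([ 2.2928e+01, -1.3410e+00, -1.2000e-02]), 22)
```

The pillar fits at y≈0.7, z≈19, yaw≈−0.015, so it is seated. I'll retract up, turn 90°, shut the fingers and go beyond the free end.

```bash
python3 -m creep '[[1,[1,0,-0.5],0],[1,[1,0,-4],0],[1,[1,0,-8],0],[-1,[1,0,-13],-1],[-1,[0,3,-13],-3],[-1,[-1,6,-13],-5],[-1,[-2.5,9,-13],-7],[-1,[-2.5,10.5,-13],-9],[-1,[-2.5,10.5,-13],-11],[-1,[-2.5,10.5,-13],-13],[-1,[-2.5,10.5,-13],-15],[-1,[-2.5,10.5,-13],-16.7]]'
python3 -m creep '[[-1,[0,0,0],-1.3],[-1,[0,0,0],-1.3],[-1,[0,0,0],-1.3],[-1,[0,0,0],-1.3]]'
python3 - <<'E'
from pose import *
import pickle
c,im=snap('top','t8.png');
for zf in(19,):print('top',fitpose(im,c,(20,0,0,[zf]),k=6,box=(215,165,345,263)))
c,im=snap('wrist','w8.png');pickle.dump(c,open('w8.pkl','wb'))
print(c['origin'],quad(c,20,0,19,0).min(0),quad(c,20,0,19,0).max(0))
E
```

```text
clock: 10.5
eef_pos: [624.0, 161.8, 166.8]
eef_rot: [3.142, 0.0, 2.847]
wrist_force: [0.2, 0.6, 0.2]
finger_gap: 25.5
finger_force: 0.0
clock: 10.9
eef_pos: [624.0, 161.4, 166.6]
eef_rot: [3.142, 0.0, 2.951]
wrist_force: [0.5, -0.0, -0.5]
finger_gap: 0.5
finger_force: 0.0
top (np.float64(-63.575035095214844), array([-41.542,  24.658,   0.072]), 19)
[555.86972801 174.1582683  331.08071168] [210.6482   11.06435] [259.47806 162.02391]
```

```bash
python3 -m creep '[[-1,[0,0,0],-1],[-1,[0,0,0],-1.98],[-1,[0,0,0],-1.98],[-1,[0,0,0],-1.98]]'
python3 - <<'E'
from pose import *
import pickle
c,im=snap('wrist','w9.png');pickle.dump(c,open('w9.pkl','wb'))
q=quad(c,20,0,19,0);print(q.min(0),q.max(0))
for zf in(19,):print('w',fitpose(im,c,(20,0,0,[zf]),k=4,box=(180,0,320,200)))
b=im
cv2.imwrite('pics/w9m.png',cv2.polylines(cv2.resize(im,(768,576)),[ (q*1.5).astype(int)],True,(0,0,255)))
E
```

```text
clock: 11.4
eef_pos: [624.1, 161.1, 166.5]
eef_rot: [3.142, -0.0, 3.123]
wrist_force: [-0.3, 0.1, 0.5]
finger_gap: 0.3
finger_force: 0.0
[240.79204    8.516821] [265.83002 160.60239]
w (np.float64(-49.57551193237305), array([ 1.2764e+01,  3.9600e-01, -5.0000e-03]), 19)
```

View pics/w9m.png

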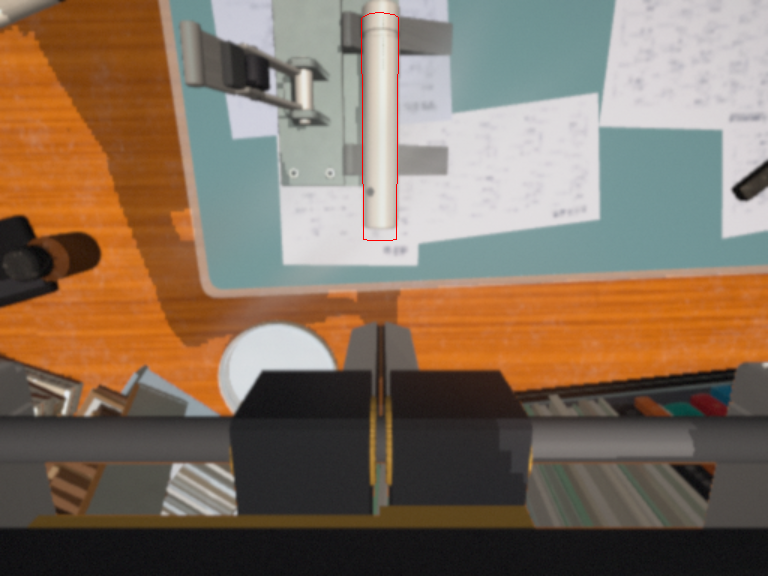

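The pillar sits in both Vs (y≈0.4 mm, x≈13), its free end at image (380,228). Next I lower the closed fingers and push about 28 mm toward the stop.

```bash
python3 -m creep '[[-1,[0,0,4],0],[-1,[0,0,8],0],[-1,[0,0,11],0],[-1,[0,0,13],0],[-1,[0,0,13.7],0],[-1,[0.5,0,13.7],0],[-1,[1,0,13.7],0],[-1,[1.5,0,13.7],0],[-1,[2,0,13.7],0],[-1,[2.3,0,13.7],0],[-1,[2.3,0,13.7],0]]'
python3 -m creep '[[-1,[0.3,0,0],0],[-1,[0.6,0,0],0],[-1,[0.9,0,0],0],[-1,[1.2,0,0],0],[-1,[1.5,0,0],0],[-1,[1.8,0,0],0],[-1,[2.1,0,0],0],[-1,[2.4,0,0],0],[-1,[2.7,0,0],0],[-1,[2.8,0,0],0],[-1,[2.8,0,0],0]]'
```

```text
clock: 12.55
eef_pos: [600.8, 161.5, 29.9]
eef_rot: [3.141, 0.0, 3.127]
wrist_force: [0.0, 0.2, -0.8]
finger_gap: 0.4
finger_force: 0.0
clock: 13.65
eef_pos: [572.8, 161.8, 29.5]
eef_rot: [-3.142, -0.0, 3.127]
wrist_force: [1.1, 0.5, 0.6]
finger_gap: 0.4
finger_force: 0.5
```

```bash
python3 -m creep '[[-1,[0.15,0,0],0],[-1,[0.3,0,0],0],[-1,[0.4,0,0],0],[-1,[0.4,0,0],0],[-1,[0.4,0,0],0]]'
python3 -m creep '[[-1,[0.1,0,0],0],[-1,[0.1,0,0],0]]'; python3 -m creep '[[-1,[0.1,0,0],0],[-1,[0.1,0,0],0]]'
```

```text
clock: 14.15
eef_pos: [569.1, 161.9, 29.5]
eef_rot: [3.142, 0.0, 3.127]
wrist_force: [3.4, 1.0, 0.6]
finger_gap: 0.4
finger_force: 1.8
clock: 14.35
eef_pos: [569.0, 161.8, 29.8]
eef_rot: [3.141, 0.003, 3.127]
wrist_force: [9.0, 0.1, -2.6]
finger_gap: 0.6
finger_force: 4.8
clock: 14.55
eef_pos: [568.9, 161.9, 30.3]
eef_rot: [3.141, 0.005, 3.126]
wrist_force: [14.4, -0.2, -2.3]
finger_gap: 0.4
finger_force: 7.1
```

It butts rigidly against the stop, with force rising and no motion. Backing off and checking.

```bash
python3 -m creep '[[-1,[-0.3,0,0],0],[-1,[-1,0,0],0],[-1,[-2,0,0],0],[-1,[-3.5,0,-1],0],[-1,[-4.5,0,-5],0],[-1,[-5,0,-10],0],[-1,[-5.2,0,-13.5],0],[-1,[-5.2,0,-13.5],0],[-1,[-5.2,0,-13.5],0],[-1,[-5.2,0,-13.5],0]]'
python3 - <<'E'
from pose import *
import pickle
c,im=snap('wrist','w10.png');pickle.dump(c,open('w10.pkl','wb'))
print('w',fitpose(im,c,(-13,0,0,[19]),k=4,box=(180,0,320,200)))
c,im=snap('scene','s10.png')
print('s',fitpose(im,c,(-13,0,0,[19])))
E
```

```text
clock: 15.55
eef_pos: [618.3, 161.0, 162.6]
eef_rot: [-3.141, -0.003, 3.127]
wrist_force: [0.6, -0.1, -0.2]
finger_gap: 0.5
finger_force: 0.0
w (np.float64(-42.17763900756836), array([ 7.877,  0.587, -0.   ]), 19)
s (np.float64(-80.38043975830078), array([-28.34 ,   3.974,   0.107]), 19)
```

```bash
python3 - <<'E'
from pose import *
import pickle
np.set_printoptions(linewidth=220)
cs,sn=np.cos(p[2]),np.sin(p[2])
def line(im,c,xs,y,z):
    w=np.c_[p[0]+cs*xs-sn*y,p[1]+sn*xs+cs*y,np.full(len(xs),z+4.7)];q=proj(c,w).astype(np.float32)
    return cv2.remap(cv2.cvtColor(im,cv2.COLOR_BGR2GRAY),q[:,:1],q[:,1:],cv2.INTER_LINEAR)[:,0]
for n,xs in(('w9',np.arange(70,94.,1)),('w10',np.arange(42,70.,1))):
    im=cv2.imread(f'pics/{n}.png');c=pickle.load(open(n+'.pkl','rb'))
    for y in(-4,0,4):print(n,xs[0],line(im,c,xs,y,19+np.sqrt(144-y*y)))
E
```

```text
w9 70.0 [215 215 216 215 215 215 215 216 215 211 203 198 201 204 205 206 208 212 217 219 221 221 222 222]
w9 70.0 [229 229 229 229 230 230 229 230 230 228 218 206 210 216 218 219 218 218 219 221 221 222 222 221]
w9 70.0 [219 219 219 219 219 220 220 219 220 218 208 203 211 218 221 222 222 222 222 223 222 222 219 207]
w10 42.0 [211 211 211 212 213 212 211 212 211 211 212 207 196 198 207 209 207 205 207 210 211 212 211 213 213 210 208 209]
w10 42.0 [227 227 228 227 227 226 223 223 222 222 222 217 204 200 210 215 216 217 217 215 210 207 207 211 213 212 213 214]
w10 42.0 [218 217 217 216 216 217 217 218 218 217 217 211 200 199 211 216 217 218 218 217 216 216 217 217 215 215 215 217]
```

The free end now measures x≈54 (it was 80.5), so the pillar is against the stop. Next I bring the closed fingers behind the upright hold-down arm.

```bash
python3 -m creep '[[-1,[2.5,-3,-1],0],[-1,[5,-6,-1],0],[-1,[7.5,-9,-1],0],[-1,[10,-11.7,-1],0],[-1,[12,-11.7,-1],0],[-1,[12,-11.7,-1],0],[-1,[12,-11.7,1],0],[-1,[12,-11.7,3],0],[-1,[12,-11.7,4.5],0],[-1,[12,-11.7,4.9],0],[-1,[12,-11.7,4.9],0],[-1,[12,-11.7,4.9],0]]'
```

```text
clock: 16.85
eef_pos: [497.8, 46.1, 115.9]
eef_rot: [3.142, 0.001, 3.127]
wrist_force: [-0.2, -0.2, 0.8]
finger_gap: 0.4
finger_force: 0.0
```

```bash
python3 -m creep '[[-1,[0,0.8,0],0],[-1,[0,1.6,0],0],[-1,[0,2.2,0],0],[-1,[0,2.7,0],0],[-1,[0,3.2,0],0],[-1,[0,3.7,0],0],[-1,[0,4.2,0],0],[-1,[0,4.7,0],0],[-1,[0,5.2,0],0],[-1,[0,5.7,0],0],[-1,[0,6.0,0],0],[-1,[0,6.0,0],0]]'
```

```text
clock: 18.05
eef_pos: [498.2, 106.3, 115.4]
eef_rot: [3.142, -0.0, 3.127]
wrist_force: [0.4, 0.2, -0.2]
finger_gap: 0.7
finger_force: 0.0
```

```bash
python3 -m creep '[[-1,[0,0.4,0],0],[-1,[0,0.8,0],0],[-1,[0,1.2,0],0],[-1,[0,1.6,0],0],[-1,[0,2,0],0],[-1,[0,2.4,0],0],[-1,[0,2.8,0],0],[-1,[0,3.2,0],0],[-1,[0,3.6,0],0],[-1,[0,4.0,0],0],[-1,[0,4.0,0],0]]'
python3 - <<'E'
from h import *
c,im=snap('scene','s12.png')
E
```

```text
clock: 19.15
eef_pos: [498.8, 146.4, 115.5]
eef_rot: [3.142, 0.0, 3.127]
wrist_force: [0.2, -0.7, 0.7]
finger_gap: 0.7
finger_force: 0.0
```

```bash
python3 -m creep '[[-1,[0,-0.5,-1],0],[-1,[0,-0.5,-3],0],[-1,[0,1.5,-3],0],[-1,[0,3.5,-3],0],[-1,[0,4.1,-2.5],0],[-1,[0,4.1,0],0],[-1,[0,4.1,2],0],[-1,[0,4.1,3.3],0],[-1,[0,4.1,4],0],[-1,[0,4.1,4.3],0],[-1,[0,4.1,4.3],0],[-1,[0,4.1,4.3],0]]'
python3 -m creep '[[-1,[0,0,0.1],0],[-1,[0,0,0.2],0],[-1,[0,0,0.3],0],[-1,[0,0,0.3],0],[-1,[0,0,0.3],0]]'
python3 -m creep '[[-1,[0,0,0.1],0],[-1,[0,0,0.2],0],[-1,[0,0,0.2],0]]'
```

```text
clock: 20.4
eef_pos: [499.8, 186.9, 73.1]
eef_rot: [3.141, 0.001, 3.127]
wrist_force: [-0.0, -0.2, 0.2]
finger_gap: 0.5
finger_force: 0.0
clock: 20.9
eef_pos: [499.4, 187.0, 69.5]
eef_rot: [3.142, -0.0, 3.127]
wrist_force: [0.5, 0.4, 0.6]
finger_gap: 0.3
finger_force: 0.0
clock: 21.2
eef_pos: [499.3, 186.9, 67.3]
eef_rot: [-3.142, -0.0, 3.127]
wrist_force: [0.5, -0.1, 0.2]
finger_gap: 0.5
finger_force: 0.0
```

No contact above z 67, so the arm is already below upright-sink height. Contact is expected at TCP z≈65, so I'll feel for it.

```bash
python3 -m creep '[[-1,[0,0,0.1],0],[-1,[0,0,0.1],0]]'; python3 -m creep '[[-1,[0,0,0.1],0],[-1,[0,0,0.1],0]]'; python3 -m creep '[[-1,[0,0,0.1],0],[-1,[0,0,0.1],0]]'
```

```text
clock: 21.4
eef_pos: [499.4, 186.9, 66.3]
eef_rot: [-3.142, -0.0, 3.127]
wrist_force: [0.1, 0.6, 0.1]
finger_gap: 0.4
finger_force: 0.0
clock: 21.6
eef_pos: [499.4, 186.9, 65.3]
eef_rot: [-3.142, -0.0, 3.127]
wrist_force: [-0.3, -0.3, -0.2]
finger_gap: 0.5
finger_force: 0.0
clock: 21.8
eef_pos: [499.5, 187.0, 64.8]
eef_rot: [3.141, 0.0, 3.127]
wrist_force: [-2.1, -0.1, 5.7]
finger_gap: 0.5
finger_force: 2.6
```

Firm contact (5.7 N) at z 64.8, against 65.2 expected. The arm is level and its roller bears on the pillar. Retreating for a final check.

```bash
python3 -m creep '[[-1,[0,0,-1],0],[-1,[0,0,-4],0],[-1,[0,0,-8],0],[-1,[0,0,-12],0],[-1,[-2,0,-15],0],[-1,[-5,0,-15],0],[-1,[-9,0,-15],0],[-1,[-13,0,-15],0],[-1,[-13,0,-15],0],[-1,[-13,0,-15],0],[-1,[-13,0,-15],0]]'
python3 - <<'E'
from pose import *
np.set_printoptions(linewidth=220)
cs,sn=np.cos(p[2]),np.sin(p[2])
c,im=snap('wrist','w13.png')
xs=np.arange(42,70.,1)
for y in(-4,0,4):
    w=np.c_[p[0]+cs*xs-sn*y,p[1]+sn*xs+cs*y,np.full(len(xs),19+np.sqrt(144-y*y)+4.7)];q=proj(c,w).astype(np.float32)
    print(cv2.remap(cv2.cvtColor(im,cv2.COLOR_BGR2GRAY),q[:,:1],q[:,1:],cv2.INTER_LINEAR)[:,0])
# cross-pillar profile at x=15 and x=50, z=19: expect bright band centred on y=0
ys=np.arange(-18,19,1.)
for x in(20,35,50):
    w=np.c_[p[0]+cs*x-sn*ys,p[1]+sn*x+cs*ys,np.full(len(ys),23.7)];q=proj(c,w).astype(np.float32)
    print(x,cv2.remap(cv2.cvtColor(im,cv2.COLOR_BGR2GRAY),q[:,:1],q[:,1:],cv2.INTER_LINEAR)[:,0])
print(manip.read_state()['wrist_force'],manip.read_state()['eef_pos'])
E
```

```text
clock: 22.9
eef_pos: [628.7, 185.1, 215.0]
eef_rot: [3.142, 0.0, 3.127]
wrist_force: [0.4, 0.2, -0.1]
finger_gap: 0.3
finger_force: 0.0
[216 217 216 217 217 217 217 218 217 218 217 212 204 206 216 222 222 222 222 222 222 222 221 220 220 221 220 217]
[232 232 232 231 232 232 232 232 232 231 229 221 204 200 212 221 219 217 218 219 218 217 216 216 219 219 217 215]
[225 226 226 226 225 225 226 227 226 226 224 218 202 201 213 221 223 224 223 223 222 221 219 219 221 222 222 221]
20 [185 185 179 166 148 139 137 150 165 180 193 204 210 215 218 221 225 229 233 234 232 227 220 213 207 204 197 188 178 169 171 192 212 218 217 216 216]
35 [133 133 133 132 132 133 137 153 170 183 195 204 211 214 217 222 225 229 232 233 231 227 220 213 207 204 198 191 180 167 156 150 152 152 153 153 153]
50 [187 188 187 182 165 155 154 160 173 188 200 208 214 217 220 223 228 231 232 231 231 228 222 215 210 205 200 193 182 172 175 191 214 220 221 221 221]
[ 0.55052671  0.65000435 -0.03515357] [628.66331025 185.1838604  215.32435395]
```

The end is unchanged at x≈54, the band is centred on y≈0 and straight, and the gripper is clear. Handing in.

```bash
python3 -c "
from cell import manip
print(manip.sign_off())"
```

```text
the job is handed in; nothing more can be done
None
```

I rolled the pillar into both Vs, pushed it against the end stop and swung the hold-down arm onto it, then handed the job in at about 23 s; my last measurements agreed with this, but the sign-off gave no verdict.

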